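Dispense one specimen cassette through the lever guard

ROBOT

A 6-joint arm with a two-finger parallel gripper is mounted at the origin on the work surface. World frame = base frame: x ahead of the robot, y to its left, z up, the work surface at z = 0. Lengths are in m, angles in rad, forces in N, time in s.
With the tool pointing down it reaches from about 0.35 to 0.85 m from the base axis. Payload 8.1 kg.
Tool frame: the origin (TCP) lies between the finger pads; the fingertips stand 8 mm ahead of it and the grasp point (between the pads) lies 11 mm behind it; z points along the fingers, y is the line along which they close (so a half turn about z gives the same grasp; the last joint's range is limited). The gripper opens to 93 mm and grips with 3 to 60 N. Pads are 15 mm wide; open, the fingers measure 128 mm over their backs; the gripper's body (75 mm by 188 mm) begins 65 mm behind the grasp point.
Start: joints at [1.08, 0.13, 1.488, -0, 1.523, -0.085], TCP at [0.237, 0.551, 0.196] pointing down, gripper open.
Joint ranges: [-2.96, 2.96], [-0.89, 2.26], [0.02, 2.5], [-1.34, 4.48], [0, 2.73], [-2.66, 2.66]. Speed limits (rad/s): [2.39, 2.39, 2.79, 3.14, 3.14, 3.14].

INTERFACE

Orientations are given as a 3x3 rotation matrix whose columns are the frame's x, y, z axes.
In Python, from station import arm gives the robot as it stands.
- The arm moves only by the tool move_arm, never from a script. Its argument "targets" is a list of rows, each a list of 3 entries, a list of its own where there are three numbers: the shift along the tool's x, y, z in units of 0.03 m (1.0 is 0.03 m), then the turn about the tool's z in units of 6 degrees (1.0 is 6 degrees), then the closure in counts, from 0 (fully open) to 255 (shut). A call has 1 to 5 rows; each row shifts and turns the commanded pose from where the row before left it, along the tool's axes as they then stand; what a row does not reach is not made up. A row lasts 1/10 s, in which the tool goes at most 50 mm and 8.59 degrees, less where a joint would pass 70% of its speed; a pose out of reach is approached as far as the arm can. A call with a number of a shift or a turn outside -1 to 1 is refused whole. A call with a gripper value outside its range is refused whole. The fingers move at their own pace and stop on an object; "grip_force" is the grip in N (left out, the last holds). Time passes only in rows, so rows that do not move let the fingers close. It gives the time, the measured TCP pose, the force, the opening and the grip force at its end, in the units of the state.
- arm.sense(): the state, without advancing time (a new reading comes with each control period).
- arm.snapshot(name): name is "scene" or "top" or "wrist"; returns the picture (384x512x3 uint8, red, green, blue); there is no depth.
- arm.camera_params(name): a dict with "fovy" (degrees; the focal length in pixels is half the picture's height over the tangent of half this angle, whatever the lens; pixels are square), "cx", "cy" (the principal point, pixels), "pose" (4x4, takes a point from camera to world coordinates). Camera axes: x right, y up, looking along -z (the intrinsics and any distortion apply to the point x, -y, -z); pixel columns grow to the right and rows downward; lengths in m; the calibration is good to about 2 mm. A picture is of the moment at which its call begins: read the wrist's pose just before it. camera_params takes no time and is no camera call; for the wrist camera it gives the pose at the moment of the call.
- arm.job_done(): hands the job in; it is judged then, once.
The state is a dict: "t": time; "joint_positions": joint angles; "qvel": joint speeds; "tau": joint torques, N m; "tcp_pos": TCP position; "orientation": TCP orientation; "ft_force": force on the tool from outside, world axes, zero at the start; "wrist_torque": the same for the moment, N m; "gripper_width": finger opening in m; "grip_force": force on a finger pad.
Only numpy, scipy, OpenCV 4.12 (cv2) and the standard library are available. Lean on these libraries where they do the work, as an engineer would, in place of code of your own. Each camera call takes 0.05 s, during which the arm holds its last target. There are 200 camera calls.

TASK

Dispense one specimen cassette: reach down through the window in the dispenser's steel guard with the fingertips, press the lever all the way down, then let it come back up, just once, so that only the lowest cassette of the stack drops into the tray. Do not touch the guard or the cassettes, pick nothing up, and leave the jar, the slide box and the beaker where they stand.

Things in the scene. Friction and masses are not known exactly. Their poses are not given: they have to be found in the camera images.
- dispenser: White fixed dispenser, 245 x 215 mm, front to -x. Origin: under its middle, bench level. At y = -60 mm: open-topped magazine, 51 wide, 39 deep, centred at x = 0, top 70 mm high; before it a steel tray (x -118 to -20, y -98 to -22, floor 10 high, walls to 24). +y side: lever housing (x -50 to 115, y -25 to 105), deck 78 mm high, carrying lever and guard.
- lever (a joint): Spring lever, rad: 0 = up, 0.28 = all the way down on its stop (above 0.25 counts). Hinged about the dispenser's y axis, 90 mm behind (+x of) the pad centre. Takes 2 N at the pad to start, 6 N at the stop, 2 N more at 50 mm/s; springs back within 1 s. It drives a shuttle that pushes the lowest cassette out to the front; near the end of the press it drops into the tray.
- lever_pad (a point): Centre of the top face of the lever's black pad, 40 mm (x) by 34 mm (y), 6 mm thick; 122 mm above the bench at rest, about 97 mm when all the way down. x runs along the lever towards its hinge (the dispenser's x at rest).
- guard: Steel hood 126 x 126 mm bolted on the deck over the lever, square with the dispenser; its centre sits up to 8 mm off the pad centre in x and y. Origin: centre of its foot on the deck. Flat 4 mm top with a square window 84 x 84 mm in the middle, border 21 mm; top face 58 mm above its origin (136 mm above the bench). Walls at front and sides 34 mm high, open slots above them.
- guard_window (a point): Centre of the guard's square window, 84 x 84 mm, in the plane of its top face, 136 mm above the bench; x and y parallel to the window's edges, z up. At rest the pad lies 14 mm below this plane, all the way down 39 mm below.
- cassette1: Lowest white plastic cassette in the magazine, 28 (x) x 40 (y) x 8 mm, 10 to 17 g, loose. Origin: centre of its underside.
- cassette2: The second cassette from below, same make, lying on cassette1.
- cassette3: The third cassette from below, same make.
- cassette4: The top cassette, same make, its top 56 mm above the bench.
- jar: Lidded specimen jar, 60 mm across, 75 mm tall, loose bystander. Origin: centre of its underside.
- slide_box: Flat grey slide box, 90 x 95 x 32 mm, loose bystander. Origin: centre of its underside.
- beaker: White beaker, 56 mm across, 65 mm tall, open, loose bystander. Origin: centre of its underside.
Things that resemble listed ones, but are neither listed nor needed, are in the scene too. Leave any pink look-alike of the cassette4 alone.

How it is judged:
On the way, in this order (a step that is already met when the one before it is completed fails the run):
1. the lever is pressed all the way down (value of joint lever above 0.25 rad), for 0.1 s.
2. the lever is let back up with the cassette in the tray (value of joint lever below 0.04 rad and x of cassette1 in the frame of dispenser between -0.118 and -0.022 m and y of cassette1 in the frame of dispenser between -0.098 and -0.022 m and z of cassette1 in the frame of dispenser below 0.022 m), for 0.2 s.
At the end, for the whole second after the job is handed in: The lever is back up (below 0.04 rad), cassette1 lies at rest within the tray, lower than 22 mm, and the other three cassettes are still flat in the magazine, within 8 mm of its middle (all of step 2 and linear speed of cassette1 below 0.02 m/s and x of cassette2 in the frame of dispenser between -0.008 and 0.008 m and angle between each of cassette2, cassette3, cassette4's own z axis and vertical below 0.2 rad and x of cassette3 in the frame of dispenser between -0.008 and 0.008 m and x of cassette4 in the frame of dispenser between -0.008 and 0.008 m); the robot touches nothing.
It fails at once if the guard is touched (contact force between any of the fingers, the arm and guard above 0.5 N).
It fails at once if a cassette is touched by the robot (contact force between any of the fingers, the arm and cassette1 above 0.3 N or contact force between any of the fingers, the arm and cassette2 above 0.3 N or contact force between any of the fingers, the arm and cassette3 above 0.3 N or contact force between any of the fingers, the arm and cassette4 above 0.3 N).
It fails at once if a cassette is lifted (z of cassette1 in the frame of dispenser above 0.039 m or z of cassette2 in the frame of dispenser above 0.047 m or z of cassette3 in the frame of dispenser above 0.055 m or z of cassette4 in the frame of dispenser above 0.063 m).
It fails at once if more than one cassette is dispensed (x of cassette2 in the frame of dispenser below -0.02 m).
It fails at once if the jar, slide box or beaker is disturbed (distance of any of jar, slide_box, beaker from where it was at the start of the episode above 0.015 m).
It also fails if it takes over 32 s, if anything falls off the work surface, if the arm or the gripper's body presses on something with over 40 N, if the wrist force passes 120 N, or if a joint passes its speed limit or range.

## Working session

There is one attempt and no reset: what is moved stays moved. The work goes in short steps, Python scripts to look and compute and a tool call to move; the robot and the scene stay as the last step left them, time stands still between calls to the robot, and variables do not carry over. Pictures are saved under pics/ and viewed, at most 13 in all, crops included, and the job is handed in when it is done.

Besides the shell and the picture viewer there is one more tool, called after ">>>" as a command line: name --argument value ..., lists and objects as JSON in quotes. move_arm: Moves the arm, as the interface text tells. Shifts and turns lie within -1 to 1; 1 stands for 0.03 m of shift or 6 degrees of turn. Its arguments: {"type":"object","properties":{"targets":{"type":"array","items":{"type":"array"}},"grip_force":{"type":"number"}},"required":["targets"]}

```bash
mkdir -p pics; python3 - <<'E'
from station import arm
import cv2,json
for n in("scene","top"):
    cv2.imwrite(f"pics/{n}.png",arm.snapshot(n)[:,:,::-1]); p=arm.camera_params(n); print(n,p)
s=arm.sense();print(s)
E
```

```text
scene {'fovy': 48.07172023032569, 'cx': 251.71288853776602, 'cy': 187.77125626313665, 'pose': array([[-3.29839708e-01, -7.15690040e-01,  6.15624507e-01,
         1.32777669e+00],
       [ 9.44036827e-01, -2.49720971e-01,  2.15485280e-01,
         2.30824025e-01],
       [-4.86319254e-04,  6.52247808e-01,  7.58005647e-01,
         9.43603693e-01],
       [ 0.00000000e+00,  0.00000000e+00,  0.00000000e+00,
         1.00000000e+00]])}
top {'fovy': 57.47034524706225, 'cx': 258.21293276484147, 'cy': 191.55488966830174, 'pose': array([[-0.0157691 ,  0.98450715, -0.1746339 ,  0.49122685],
       [-0.9988092 , -0.02357471, -0.04271307, -0.02445648],
       [-0.04616826,  0.1737524 ,  0.98370656,  0.85531707],
       [ 0.        ,  0.        ,  0.        ,  1.        ]])}
{'t': 0.1, 'joint_positions': array([ 1.07965305e+00,  1.31089782e-01,  1.48920767e+00, -2.02554943e-05,
        1.52303090e+00, -8.54185205e-02]), 'qvel': array([-0.00140391, -0.00046055, -0.0025134 , -0.0003595 , -0.00148355,
        0.00209218]), 'tau': array([ 7.09808046e-04, -5.61334062e+01, -4.93099988e+01,  7.70000531e-02,
        2.89612496e-02, -6.58764861e-05]), 'tcp_pos': array([0.23653187, 0.55077489, 0.19516945]), 'orientation': array([[-9.18816925e-01,  3.94683186e-01, -8.00774107e-04],
       [ 3.94683977e-01,  9.18815643e-01, -1.54007104e-03],
       [ 1.27923633e-04, -1.73109604e-03, -9.99998493e-01]]), 'ft_force': array([ 0.73432267, -0.35055218,  0.55737276]), 'wrist_torque': array([-0.00506586,  0.02454874,  0.03281255]), 'grip_force': 0.0, 'gripper_width': 0.09314142206040207}
```

View pics/top.png

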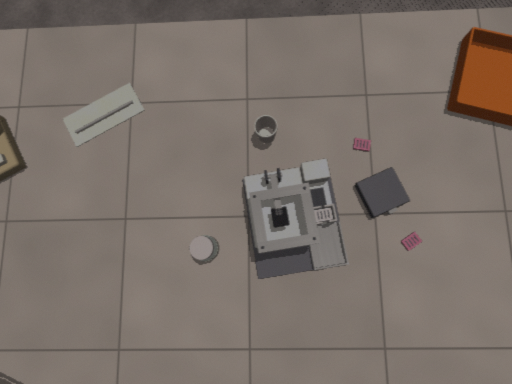

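View pics/scene.png

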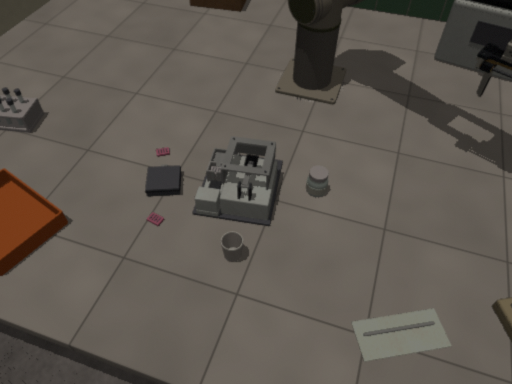

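Top view: the dispenser is around (295,220) with the guard at about (282,217) and the pad at (280,216). Jar (203,248), beaker (265,128) and slide box (382,192) surround it. I'll enlarge both views to mark corners.

```bash
python3 - <<'E'
import cv2
a=cv2.imread("pics/top.png")[150:290,225:365]; b=cv2.imread("pics/scene.png")[125:230,185:295]
cv2.imwrite("pics/tc.png",cv2.resize(cv2.convertScaleAbs(a,alpha=1.3),(560,560),interpolation=cv2.INTER_CUBIC))
cv2.imwrite("pics/sc.png",cv2.resize(cv2.convertScaleAbs(b,alpha=1.5),None,fx=5,fy=5,interpolation=cv2.INTER_CUBIC))
E
```

```text
(no output)
```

View pics/tc.png

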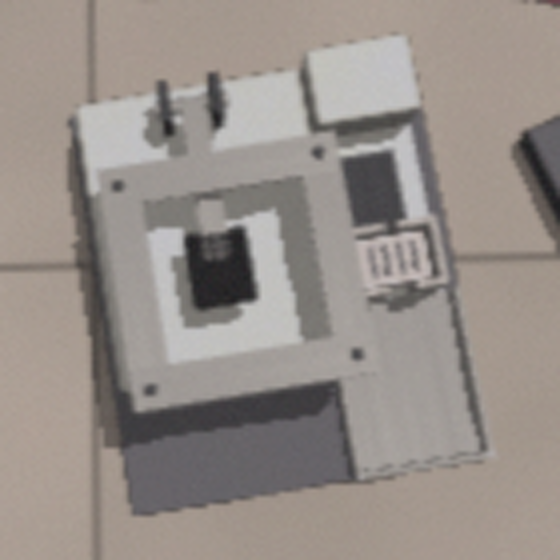

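View pics/sc.png

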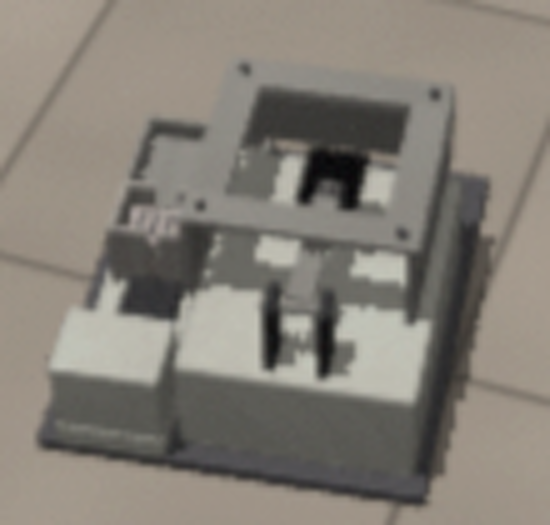

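The crop shows guard screws at crop pixels (118,186), (318,152), (358,354) and (150,390), and a pad centre near (221,268). In the scene crop the screws are at (245,68), (435,94), (402,233) and (201,205).

```bash
cat > h.py <<'E'
import numpy as np
from station import arm
def ray(n,uv,z,P=None):
    p=P or arm.camera_params(n); f=192/np.tan(np.radians(p["fovy"]/2)); T=p["pose"]
    uv=np.atleast_2d(uv).astype(float)
    d=np.c_[(uv[:,0]-p["cx"])/f,-(uv[:,1]-p["cy"])/f,-np.ones(len(uv))]@T[:3,:3].T
    return T[:3,3]+d*((z-T[2,3])/d[:,2])[:,None]
E
python3 - <<'E'
from h import *
np.set_printoptions(precision=4,suppress=True)
def rep(n,uv,o,s,z,l):
    q=ray(n,(np.array(uv)+.5)/s-.5+np.array(o),z)[:,:2]; print(n,l,"\n",q,q.mean(0), [round(float(np.linalg.norm(q[i]-q[i-1])),4) for i in range(len(q))]); return q
q=rep("top",[(118,186),(318,152),(358,354),(150,390)],(225,150),4,.136,"screws")
rep("top",[(97,173),(335,138),(377,375),(137,410)],(225,150),4,.136,"outer")
rep("top",[(143,203),(303,178),(331,342),(167,363)],(225,150),4,.136,"win")
rep("top",[(183,236),(250,228),(257,298),(193,310)],(225,150),4,.122,"pad")
rep("scene",[(245,68),(435,94),(402,233),(201,205)],(185,125),5,.136,"screws")
rep("top",[(203,244),(265,122),(382,189)],(0,0),1,.07,"jar,beaker,box")
p=arm.camera_params("wrist");print(p)
E
```

```text
top screws 
 [[ 0.6095  0.0155]
 [ 0.6249 -0.0889]
 [ 0.5204 -0.105 ]
 [ 0.5042  0.0006]] [ 0.5648 -0.0445] [0.1063, 0.1055, 0.1057, 0.1069]
top outer 
 [[ 0.6166  0.0263]
 [ 0.6321 -0.098 ]
 [ 0.5098 -0.1141]
 [ 0.4943  0.0074]] [ 0.5632 -0.0446] [0.1238, 0.1253, 0.1234, 0.1225]
top win 
 [[ 0.6002  0.0026]
 [ 0.6114 -0.0806]
 [ 0.5267 -0.0917]
 [ 0.5176 -0.0083]] [ 0.564  -0.0445] [0.0833, 0.084, 0.0854, 0.0839]
top pad 
 [[ 0.5843 -0.0177]
 [ 0.5877 -0.053 ]
 [ 0.5509 -0.0555]
 [ 0.5453 -0.0221]] [ 0.5671 -0.0371] [0.0392, 0.0355, 0.0369, 0.0339]
scene screws 
 [[ 0.5187 -0.105 ]
 [ 0.504  -0.0002]
 [ 0.6078  0.0149]
 [ 0.6233 -0.0895]] [ 0.5635 -0.045 ] [0.1058, 0.1058, 0.1049, 0.1056]
top jar,beaker,box 
 [[ 0.5145  0.1351]
 [ 0.797  -0.009 ]
 [ 0.6298 -0.2686]] [ 0.6471 -0.0475] [0.4199, 0.3171, 0.3088]
{'fovy': 65.83443322299688, 'cx': 257.07928279952023, 'cy': 192.66158046280464, 'pose': array([[ 0.3945, -0.8905, -0.2267,  0.175 ],
       [ 0.9189,  0.3821,  0.0982,  0.5781],
       [-0.0008, -0.2471,  0.969 ,  0.3835],
       [ 0.    ,  0.    ,  0.    ,  1.    ]])}
```

Both cameras agree: guard centre (0.564,-0.045), yaw 8.4°, pad (0.567,-0.037). I'll close the gripper, turn -31.7° about tool z, then travel above the window.

>>> move_arm --targets '[[[0, 0, 0], -1, 255], [[0, 0, 0], -1, 255], [[0, 0, 0], -1, 255], [[0, 0, 0], -1, 255], [[0, 0, 0], -1, 255]]' --grip_force 10

```text
t: 0.6
tcp_pos: [0.2366, 0.551, 0.1955]
orientation: [[-0.993, -0.122, -0.001], [-0.122, 0.993, -0.001], [0.001, -0.001, -1.0]]
ft_force: [0.3, 0.1, -0.9]
gripper_width: 0.0579
grip_force: 0.0
```

>>> move_arm --targets '[[[0, 0, 0], -0.28, 255], [[0, -0.5, 0], 0, 255], [[-0.4, -0.9, 0], 0, 255], [[-0.4, -0.9, 0], 0, 255], [[-0.4, -0.9, 0], 0, 255]]'

```text
t: 1.1
tcp_pos: [0.2867, 0.4606, 0.1958]
orientation: [[-0.989, -0.145, -0.0], [-0.145, 0.989, -0.0], [0.0, -0.0, -1.0]]
ft_force: [-0.0, 0.1, 0.8]
gripper_width: 0.0176
grip_force: 0.0
```

>>> move_arm --targets '[[[-0.33, -0.9, 0], 0, 255], [[-0.33, -0.9, 0], 0, 255], [[-0.33, -0.9, 0], 0, 255], [[-0.33, -0.9, 0], 0, 255], [[-0.33, -0.9, 0], 0, 255]]'

```text
t: 1.6
tcp_pos: [0.3556, 0.3342, 0.1959]
orientation: [[-0.989, -0.145, -0.0], [-0.145, 0.989, -0.0], [0.0, -0.0, -1.0]]
ft_force: [0.5, -0.9, -0.4]
gripper_width: 0.0003
grip_force: 0.0
```

>>> move_arm --targets '[[[-0.33, -0.9, 0], 0, 255], [[-0.33, -0.9, 0], 0, 255], [[-0.33, -0.9, 0], 0, 255], [[-0.33, -0.9, 0], 0, 255], [[-0.33, -0.9, 0], 0, 255]]'

```text
t: 2.1
tcp_pos: [0.4243, 0.2079, 0.196]
orientation: [[-0.99, -0.145, -0.0], [-0.145, 0.99, -0.0], [0.0, -0.0, -1.0]]
ft_force: [0.7, 0.2, 0.8]
gripper_width: 0.0006
grip_force: 0.0
```

>>> move_arm --targets '[[[-0.33, -0.9, 0], 0, 255], [[-0.33, -0.9, 0], 0, 255], [[-0.33, -0.9, 0], 0, 255], [[-0.33, -0.5, 0], 0, 255], [[0, 0, 0], 0, 255]]'

```text
t: 2.6
tcp_pos: [0.4781, 0.1181, 0.1959]
orientation: [[-0.99, -0.142, -0.0], [-0.142, 0.99, -0.001], [0.0, -0.001, -1.0]]
ft_force: [-0.4, 0.8, 0.1]
gripper_width: 0.0004
grip_force: 0.0
```

```bash
python3 - <<'E'
from h import *
import cv2
s=arm.sense();p=s["tcp_pos"];R=s["orientation"];print(p,R,s["ft_force"],s["gripper_width"])
print("units",R.T@(np.array([.5624,-.0409,p[2]])-p)/.03)
P=arm.camera_params("wrist")
w=arm.snapshot("wrist");cv2.imwrite("pics/w.png",w[:,:,::-1])
T=P["pose"];f=192/np.tan(np.radians(P["fovy"]/2))
for q in[(.567,-.037,.122),(.564,-.0447,.136)]:
    c=T[:3,:3].T@(np.array(q)-T[:3,3]);print(P["cx"]-f*c[0]/c[2],P["cy"]+f*c[1]/c[2])
E
```

```text
[0.47806701 0.11812177 0.19589149] [[-9.89840169e-01 -1.42184443e-01 -1.52159876e-04]
 [-1.42184345e-01  9.89840054e-01 -5.28522368e-04]
 [ 2.25761599e-04 -5.01517918e-04 -9.99999849e-01]] [-0.44612261  0.81399805  0.11132903] 0.0004244884028812205
units [-2.02885915e+00 -5.64656525e+00  2.37381552e-03]
85.0486666026697 259.0920963428864
68.01367883303664 262.1352170951924
```

View pics/w.png

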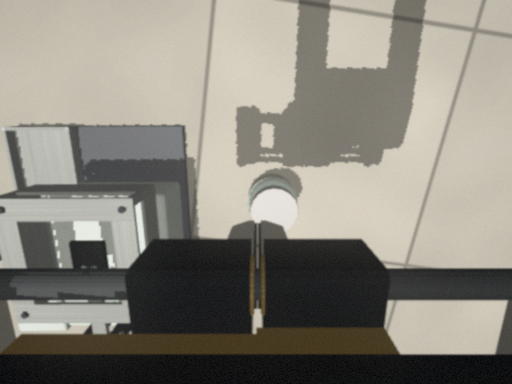

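Wrist view: the pad shows at (88,255) against (85,259) predicted, so it agrees. I need to know how wide the black finger block is (columns 130-385, rows 240-330), so I'll project the known gripper dimensions.

```bash
python3 - <<'E'
from h import *
s=arm.sense();p=s["tcp_pos"];R=s["orientation"];P=arm.camera_params("wrist");T=P["pose"];f=192/np.tan(np.radians(P["fovy"]/2))
print("cam in tool",R.T@(T[:3,3]-p))
for q in[(x,y,z) for z in(.008,-.011,-.04,-.076,-.1) for x in(-.0075,.0075) for y in(-.0175,.0175)]+[(x,.094,-.076) for x in(-.0375,.0375)]:
    c=T[:3,:3].T@(p+R@np.array(q)-T[:3,3]);print(q,(P["cx"]-f*c[0]/c[2]).round(),(P["cy"]+f*c[1]/c[2]).round())
E
```

```text
cam in tool [ 0.06734809 -0.00021546 -0.18827086]
(-0.0075, -0.0175, 0.008) 232.0 227.0
(-0.0075, 0.0175, 0.008) 282.0 227.0
(0.0075, -0.0175, 0.008) 232.0 206.0
(0.0075, 0.0175, 0.008) 282.0 206.0
(-0.0075, -0.0175, -0.011) 230.0 237.0
(-0.0075, 0.0175, -0.011) 284.0 237.0
(0.0075, -0.0175, -0.011) 229.0 215.0
(0.0075, 0.0175, -0.011) 285.0 215.0
(-0.0075, -0.0175, -0.04) 225.0 258.0
(-0.0075, 0.0175, -0.04) 289.0 258.0
(0.0075, -0.0175, -0.04) 224.0 232.0
(0.0075, 0.0175, -0.04) 290.0 232.0
(-0.0075, -0.0175, -0.076) 216.0 297.0
(-0.0075, 0.0175, -0.076) 298.0 297.0
(0.0075, -0.0175, -0.076) 215.0 265.0
(0.0075, 0.0175, -0.076) 299.0 265.0
(-0.0075, -0.0175, -0.1) 207.0 337.0
(-0.0075, 0.0175, -0.1) 307.0 337.0
(0.0075, -0.0175, -0.1) 206.0 299.0
(0.0075, 0.0175, -0.1) 309.0 299.0
(-0.0375, 0.094, -0.076) 464.0 355.0
(0.0375, 0.094, -0.076) 497.0 195.0
```

>>> move_arm --targets '[[[-0.3, -0.8, 0], 0, 255], [[-0.3, -0.8, 0], 0, 255], [[-0.3, -0.8, 0], 0, 255], [[-0.3, -0.8, 0], 0, 255], [[-0.3, -0.8, 0], 0, 255]]'

```text
t: 3.15
tcp_pos: [0.5393, 0.0082, 0.1961]
orientation: [[-0.989, -0.147, -0.0], [-0.147, 0.989, 0.0], [0.0, 0.0, -1.0]]
ft_force: [0.2, -0.2, -0.2]
gripper_width: 0.0003
grip_force: 0.0
```

>>> move_arm --targets '[[[-0.3, -0.8, 0], 0, 255], [[-0.23, -0.8, 0], 0, 255], [[0, -0.05, 0.4], 0, 255], [[0, 0, 0.4], 0, 255], [[0, 0, 0], 0, 255]]'

```text
t: 3.65
tcp_pos: [0.5602, -0.0372, 0.169]
orientation: [[-0.989, -0.147, -0.005], [-0.147, 0.989, 0.001], [0.005, 0.002, -1.0]]
ft_force: [-0.6, -0.3, -0.5]
gripper_width: 0.0004
grip_force: 0.0
```

```bash
python3 - <<'E'
from h import *
import cv2
s=arm.sense();p=s["tcp_pos"];R=s["orientation"];print(p,R,s["ft_force"],s["gripper_width"])
print("units",R.T@(np.array([.5624,-.0409,p[2]])-p)/.03)
a=arm.snapshot("scene")[60:230,150:350,::-1]; w=arm.snapshot("wrist")[:,:,::-1]
cv2.imwrite("pics/s2.png",cv2.resize(cv2.convertScaleAbs(a,alpha=1.6),None,fx=3.5,fy=3.5,interpolation=cv2.INTER_CUBIC))
cv2.imwrite("pics/w2.png",cv2.convertScaleAbs(w,alpha=1.8))
E
```

```text
[ 0.56021269 -0.03724811  0.16900264] [[-0.98910509 -0.14713168 -0.00483642]
 [-0.1471393   0.98911498  0.00125835]
 [ 0.00459863  0.00195627 -0.99998751]] [-0.63895693 -0.26647351 -0.53859988] 0.0003690548867711684
units [-0.05420483 -0.13113209 -0.0005058 ]
```

View pics/s2.png

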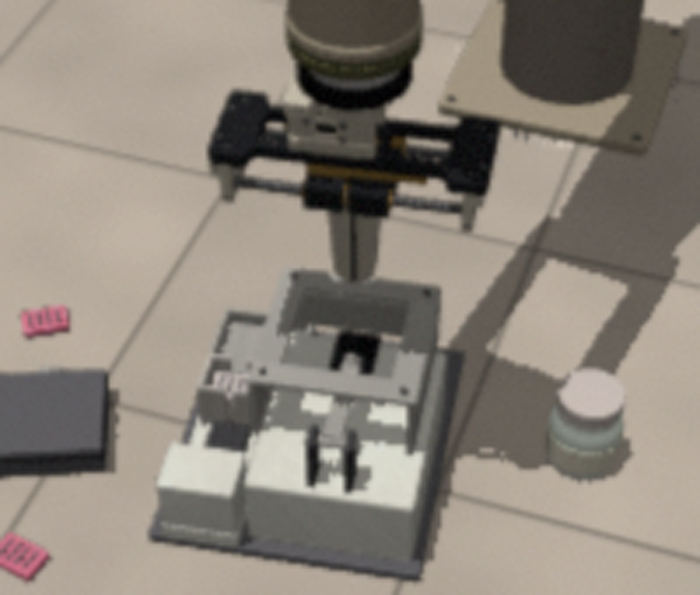

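View pics/w2.png

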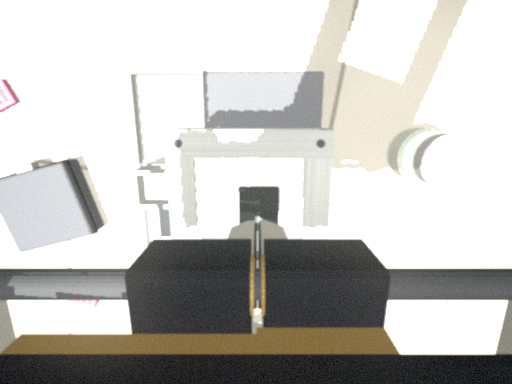

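The fingers are slim and long enough, and they sit over the pad inside the window. Fine shift, then descend.

>>> move_arm --targets '[[[-0.05, -0.13, 0], 0, 255], [[0, 0, 0.4], 0, 255], [[0, 0, 0.4], 0, 255], [[0, 0, 0.3], 0, 255], [[0, 0, 0], 0, 255]]'

```text
t: 4.25
tcp_pos: [0.5628, -0.0422, 0.1365]
orientation: [[-0.989, -0.146, -0.004], [-0.146, 0.989, 0.001], [0.004, 0.001, -1.0]]
ft_force: [-1.3, 0.4, -0.6]
gripper_width: 0.0005
grip_force: 0.0
```

>>> move_arm --targets '[[[0, 0, 0.15], 0, 255], [[0, 0, 0.15], 0, 255], [[0, 0, 0.15], 0, 255], [[0, 0, 0.15], 0, 255], [[0, 0, 0], 0, 255]]'

```text
t: 4.75
tcp_pos: [0.5639, -0.0424, 0.1203]
orientation: [[-0.989, -0.147, -0.001], [-0.147, 0.989, 0.0], [0.001, 0.0, -1.0]]
ft_force: [-0.4, 0.0, -0.5]
gripper_width: 0.0005
grip_force: 0.0
```

```bash
python3 - <<'E'
from h import *
import cv2
for i in range(3):
    a=arm.snapshot("scene"); s=arm.sense(); print(s["tcp_pos"],s["ft_force"],s["wrist_torque"],s["tau"][1:3])
a=a[100:230,180:310,::-1]
cv2.imwrite("pics/s3.png",cv2.resize(cv2.convertScaleAbs(a,alpha=1.6),None,fx=4.5,fy=4.5,interpolation=cv2.INTER_CUBIC))
E
```

```text
[ 0.56411445 -0.04245001  0.12070731] [-0.17245589  0.49352178  0.46233942] [ 0.02831301  0.00675407 -0.026743  ] [-51.75958514 -47.26002574]
[ 0.56433853 -0.04249253  0.12104842] [ 0.20033162 -0.25062888 -0.37423378] [-0.00307242  0.02610723  0.00025198] [-51.67363286 -47.17440963]
[ 0.5645374  -0.04252647  0.12132279] [ 0.64162292 -0.33974174  0.09177023] [ 0.06262381 -0.04681207  0.02644614] [-51.7275238  -47.24411845]
```

View pics/s3.png

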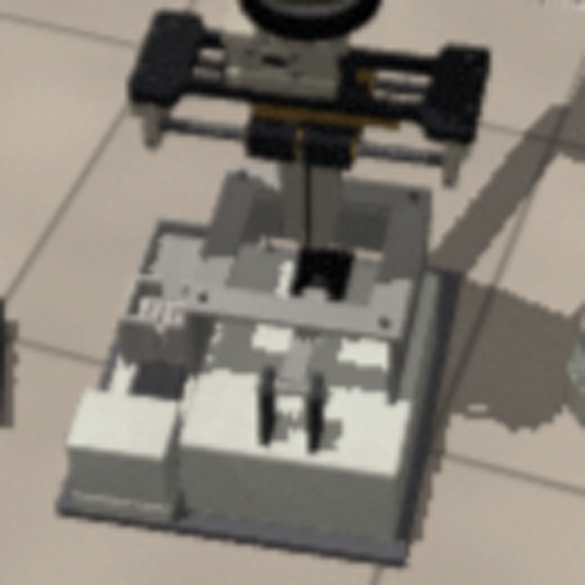

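```bash
cat >> h.py <<'E'
def proj(n,q):
    P=arm.camera_params(n);T=P["pose"];f=192/np.tan(np.radians(P["fovy"]/2))
    c=T[:3,:3].T@(np.array(q)-T[:3,3]);return np.array([P["cx"]-f*c[0]/c[2],P["cy"]+f*c[1]/c[2]])
E
python3 - <<'E'
from h import *
s=arm.sense();p=s["tcp_pos"];R=s["orientation"]
print(p)
def cr(q): return (proj("scene",q)-[180,100]+.5)*4.5
print("tip corners",[cr(p+R@np.array([x,y,.008])).round() for x in(-.0075,.0075) for y in(-.0175,.0175)])
# pad in dispenser frame
D=np.array([[.989,-.146],[.146,.989]])
for z in(.122,.107): print(z,[cr([*(np.array([.567,-.037])+D@np.array([x,y])),z]).round() for x in(-.02,.02) for y in(-.017,.017)])
print("guard",[cr([*(np.array([.564,-.0447])+D@np.array([x,y])),.136]).round() for x in(-.042,.042) for y in(-.042,.042)])
E
```

```text
[ 0.5645374  -0.04252647  0.12132279]
tip corners [array([284., 280.]), array([342., 288.]), array([289., 262.]), array([346., 270.])]
0.122 [array([301., 243.]), array([357., 250.]), array([288., 290.]), array([344., 298.])]
0.107 [array([301., 260.]), array([356., 268.]), array([288., 308.]), array([344., 315.])]
guard [array([257., 189.]), array([394., 207.]), array([226., 288.]), array([370., 307.])]
```

```bash
python3 - <<'E'
from h import *
s=arm.sense();R=s["orientation"]
for p in [np.array([.5602,-.0372,.169])]:
  for z in (.008,-.012):
    print(z,[((proj("scene",p+R@np.array([x,y,z]))-[150,60]+.5)*3.5).round() for x in(-.0075,.0075) for y in(-.0175,.0175)])
import cv2
a=arm.snapshot("top")[150:290,225:365,::-1]; b=arm.snapshot("scene")[130:185,220:275,::-1]
s=arm.sense();print(s["tcp_pos"],s["qvel"],s["joint_positions"])
cv2.imwrite("pics/c4.png",np.hstack([cv2.resize(cv2.convertScaleAbs(a,alpha=1.5),(390,390),interpolation=cv2.INTER_CUBIC),cv2.resize(cv2.convertScaleAbs(b,alpha=1.6),(390,390),interpolation=cv2.INTER_CUBIC)]))
E
```

```text
0.008 [array([333., 311.]), array([380., 317.]), array([337., 297.]), array([383., 303.])]
-0.012 [array([333., 291.]), array([380., 297.]), array([337., 277.]), array([384., 284.])]
[ 0.56463102 -0.04254832  0.12144201] [-8.01357252e-04 -1.19724584e-04 -1.35057065e-03 -2.76292257e-04
  1.14495692e-03  2.26486654e-05] [-1.65752362e-01  8.60670107e-02  1.67365551e+00 -1.06954393e-05
  1.38136942e+00 -1.88371247e+00]
```

View pics/c4.png

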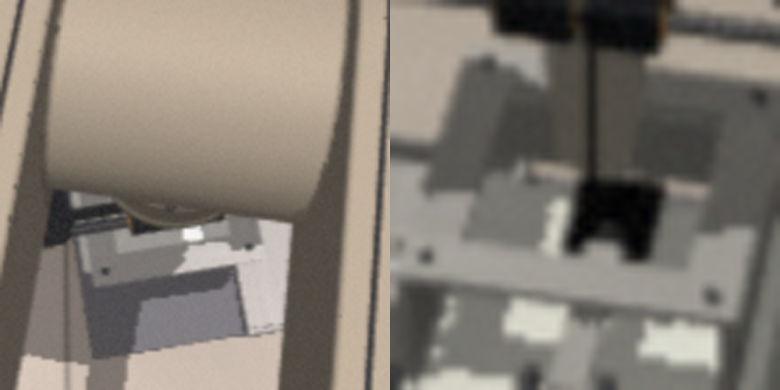

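The scene view shows the fingertips ending about 25 mm higher than nominal, at crop row ~180 on the right half and clear above the unpressed pad. The zero force agrees with that. I'll keep descending in small steps, guided by force.

>>> move_arm --targets '[[[0, 0, 0.1], 0, 255], [[0, 0, 0.1], 0, 255], [[0, 0, 0.1], 0, 255], [[0, 0, 0], 0, 255], [[0, 0, 0], 0, 255]]'

```text
t: 5.5
tcp_pos: [0.5642, -0.0425, 0.1119]
orientation: [[-0.989, -0.147, -0.0], [-0.147, 0.989, 0.0], [0.0, 0.0, -1.0]]
ft_force: [-0.1, 0.0, 0.2]
gripper_width: 0.0002
grip_force: 0.0
```

```bash
python3 - <<'E'
from h import *
import cv2
F=[]
for i in range(5):
    a=arm.snapshot("scene"); s=arm.sense(); F.append(s["ft_force"])
print(s["tcp_pos"],np.mean(F,0))
w=arm.snapshot("wrist")[150:260,170:350,::-1]
b=a[130:185,220:275,::-1]
cv2.imwrite("pics/c5.png",np.hstack([cv2.resize(cv2.convertScaleAbs(w,alpha=1.5),(490,300)),cv2.resize(cv2.convertScaleAbs(b,alpha=1.6),(300,300),interpolation=cv2.INTER_CUBIC)]))
E
```

```text
[ 0.56452428 -0.04254416  0.11229388] [0.22788251 0.4402066  0.14054563]
```

View pics/c5.png

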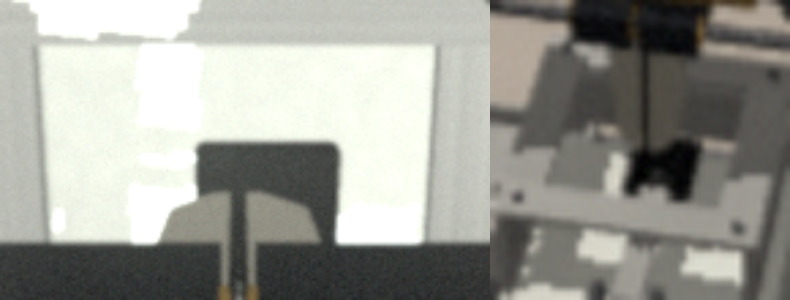

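```bash
python3 - <<'E'
from h import *
s=arm.sense();p=s["tcp_pos"];R=s["orientation"]
def line(n,uv):
    o=arm.camera_params(n)["pose"][:3,3]; d=ray(n,[uv],0.)[0]-o; return o,d/np.linalg.norm(d)
for sr in(155.5,157,158.5):
    o1,d1=line("wrist",(258,220)); o2,d2=line("scene",(248.5,sr))
    t=np.linalg.lstsq(np.c_[d1,-d2],o2-o1,rcond=None)[0]; a,b=o1+t[0]*d1,o2+t[1]*d2
    print(sr,(a+b)/2,"gap",np.linalg.norm(a-b),"tool",R.T@((a+b)/2-p))
# pad & window seen by wrist in c5
k=lambda c,r:(c*180/490+170,r*110/300+150)
print("pad front corners",ray("wrist",[k(198,143),k(340,143)],.122))
print("win front corners",ray("wrist",[k(38,43),k(438,43)],.136))
print(p)
E
```

```text
155.5 [ 0.55957378 -0.04479709  0.1272438 ] gap 0.0043580301009486745 tool [ 0.00522031 -0.00152209 -0.01496249]
157 [ 0.56100922 -0.04444337  0.12305878] gap 0.004115634822319474 tool [ 0.0037495  -0.00138235 -0.01077715]
158.5 [ 0.56245022 -0.04408827  0.11885771] gap 0.0038723054665721103 tool [ 0.00227299 -0.00124205 -0.00657574]
pad front corners [[ 0.55063297 -0.05360434  0.122     ]
 [ 0.54584568 -0.02126364  0.122     ]]
win front corners [[ 0.53014903 -0.08893433  0.136     ]
 [ 0.51809233 -0.00758604  0.136     ]]
[ 0.56451817 -0.04252662  0.11228243]
```

Triangulating gives tips at z ≈ 0.125, just above the pad, with lateral placement fine. Continuing down.

>>> move_arm --targets '[[[0, 0, 0.1], 0, 255], [[0, 0, 0.1], 0, 255], [[0, 0, 0], 0, 255], [[0, 0, 0], 0, 255]]'

```text
t: 6.2
tcp_pos: [0.5642, -0.0425, 0.1059]
orientation: [[-0.989, -0.147, -0.0], [-0.147, 0.989, 0.0], [0.0, 0.0, -1.0]]
ft_force: [-0.2, -0.6, 0.3]
gripper_width: 0.0001
grip_force: 0.0
```

>>> move_arm --targets '[[[0, 0, 0.1], 0, 255], [[0, 0, 0.1], 0, 255], [[0, 0, 0], 0, 255], [[0, 0, 0], 0, 255]]'

```text
t: 6.6
tcp_pos: [0.5643, -0.0425, 0.1]
orientation: [[-0.989, -0.147, -0.0], [-0.147, 0.989, 0.0], [0.0, 0.0, -1.0]]
ft_force: [-0.4, 0.1, -0.5]
gripper_width: 0.0004
grip_force: 0.0
```

```bash
python3 - <<'E'
from h import *
import cv2
F=[]
for i in range(6):
    a=arm.snapshot("scene"); s=arm.sense(); F.append(s["ft_force"])
print(s["tcp_pos"],np.mean(F,0),s["tau"][1:3])
np.set_printoptions(linewidth=200)
g0=cv2.cvtColor(cv2.imread("pics/scene.png"),cv2.COLOR_BGR2GRAY); g=cv2.cvtColor(a,cv2.COLOR_RGB2GRAY)
cv2.imwrite("pics/s6.png",a[:,:,::-1])
print(g0[146:172,238:264]); print(g[146:172,238:264])
E
```

```text
[ 0.56440687 -0.0425185   0.10016248] [ 0.33200321  0.38850895 -0.03231225] [-52.37401485 -46.94139004]
[[ 40  39  37  40  38  39  39  38  37  39  39  39  40  42  41  40  41  43  43  43  45  46  46  49  51  53]
 [ 39  40  38  39  39  39  39  38  39  40  38  39  38  37  38  37  38  38  38  38  39  40  40  40  42  42]
 [ 37  38  38  38  38  37  38  38  39  38  38  37  37  37  37  37  37  38  37  37  36  37  37  36  38  37]
 [ 39  38  39  38  37  37  37  38  37  38  37  38  38  39  38  37  37  38  37  38  37  37  36  36  37  36]
 [ 38  37  39  37  38  38  38  39  38  38  38  38  38  38  36  38  37  41  36  36  36  36  38  36  37  37]
 [ 38  40  40  39  38  37  38  38  38  38  38  37  37  38  38  36  37  37  38  36  37  36  36  37  38  38]
 [ 55  47  49  47  46  44  44  41  41  39  38  39  37  38  38  38  38  37  38  36  37  36  37  37  37  38]
 [ 75  62  75  81  81  75  71  65  53  48  46  40  38  39  39  40  39  38  38  37  38  36  37  37  38  38]
 [ 77  58  67  82  82  87  88  84  70  48  37  33  36  46  44  52  49  46  38  38  40  40  40  37  39  37]
 [ 67  52  49  63  70  78  78  75
[... 3869 characters left out ...]
  87  83  61  30  10   7  29  64  74  74  75  75  85  93]
 [101 100 101 102 105 105  94  86  84  90  96  98  98  96  70  43  28  28  48  69  75  75  75  76  88  95]
 [100 101 100 100 100 100  98  98  97  97  98  98  99  97  89  83  77  76  80  82  80  79  77  79  92  96]
 [ 99  99 100  99 100  98 100  99  99 100  98  97  98  98  98  95  94  93  94  93  92  91  91  90  94  97]
 [ 99  99  99  99  98  99  99  99  98  99  98  98  97  97  97  98  97  96  96  97  97  97  96  96  97  96]
 [ 94  97  97  96  97  98  98  98  98  99  98  97  98  97  98  98  97  97  97  96  97  97  97  96  97  95]
 [ 77  76  78  79  81  87  89  94  96  96  96  97  97  97  98  98  97  97  97  98  96  97  96  97  97  94]]
```

The fingertips now overlap the far part of the pad in the scene picture, with the pad still unmoved. Contact should be within millimetres.

>>> move_arm --targets '[[[0, 0, 0.1], 0, 255], [[0, 0, 0.1], 0, 255], [[0, 0, 0], 0, 255]]'

```text
t: 7.2
tcp_pos: [0.5647, -0.0425, 0.094]
orientation: [[-0.989, -0.147, 0.001], [-0.147, 0.989, -0.0], [-0.001, -0.0, -1.0]]
ft_force: [0.9, -0.3, 2.3]
gripper_width: 0.0006
grip_force: 1.2
```

>>> move_arm --targets '[[[0, 0, 0.1], 0, 255], [[0, 0, 0.1], 0, 255], [[0, 0, 0], 0, 255]]'

```text
t: 7.5
tcp_pos: [0.565, -0.0425, 0.0881]
orientation: [[-0.989, -0.147, 0.001], [-0.147, 0.989, -0.0], [-0.001, -0.0, -1.0]]
ft_force: [2.0, 0.6, 3.3]
gripper_width: 0.0002
grip_force: 1.6
```

Contact, with the lever's spring force as expected. Press on.

>>> move_arm --targets '[[[0, 0, 0.1], 0, 255], [[0, 0, 0.1], 0, 255], [[0, 0, 0.1], 0, 255], [[0, 0, 0], 0, 255]]'

```text
t: 7.9
tcp_pos: [0.5654, -0.0425, 0.0796]
orientation: [[-0.989, -0.147, 0.002], [-0.147, 0.989, -0.0], [-0.002, -0.0, -1.0]]
ft_force: [2.6, 0.6, 5.1]
gripper_width: 0.0005
grip_force: 2.4
```

>>> move_arm --targets '[[[0, 0, 0.1], 0, 255], [[0, 0, 0.1], 0, 255], [[0, 0, 0], 0, 255]]'

```text
t: 8.2
tcp_pos: [0.5662, -0.0425, 0.0749]
orientation: [[-0.989, -0.147, 0.004], [-0.147, 0.989, -0.0], [-0.004, -0.001, -1.0]]
ft_force: [0.0, 1.6, 10.6]
gripper_width: 0.0004
grip_force: 5.1
```

>>> move_arm --targets '[[[0, 0, 0.05], 0, 255], [[0, 0, 0], 0, 255], [[0, 0, 0], 0, 255]]'

```text
t: 8.5
tcp_pos: [0.5664, -0.0425, 0.0744]
orientation: [[-0.989, -0.147, 0.004], [-0.147, 0.989, -0.0], [-0.004, -0.001, -1.0]]
ft_force: [-2.6, 1.8, 17.3]
gripper_width: 0.0003
grip_force: 8.7
```

```bash
python3 - <<'E'
from h import *
import cv2
F=[]
for i in range(3):
    a=arm.snapshot("scene"); s=arm.sense(); F.append(s["ft_force"])
print(s["tcp_pos"],np.mean(F,0))
E
```

```text
[ 0.56637242 -0.04249083  0.07443148] [-2.28063844  1.76325278 17.18943284]
```

The lever is firmly on its stop: 17 N with no further travel. Now retreat straight up.

>>> move_arm --targets '[[[0, 0, -0.1], 0, 255], [[0, 0, -0.15], 0, 255], [[0, 0, -0.2], 0, 255], [[0, 0, -0.2], 0, 255], [[0, 0, -0.2], 0, 255]]'

```text
t: 9.15
tcp_pos: [0.5637, -0.0424, 0.0969]
orientation: [[-0.989, -0.146, -0.002], [-0.146, 0.989, 0.0], [0.002, 0.001, -1.0]]
ft_force: [0.0, -0.6, -0.2]
gripper_width: 0.0005
grip_force: 0.0
```

>>> move_arm --targets '[[[0, 0, -0.4], 0, 255], [[0, 0, -0.5], 0, 255], [[0, 0, -0.5], 0, 255], [[0, 0, -0.5], 0, 255], [[0, 0, -0.5], 0, 255]]'

```text
t: 9.65
tcp_pos: [0.5647, -0.0425, 0.171]
orientation: [[-0.989, -0.147, 0.001], [-0.147, 0.989, -0.0], [-0.001, -0.0, -1.0]]
ft_force: [0.1, 0.1, -0.0]
gripper_width: 0.0006
grip_force: 0.0
```

>>> move_arm --targets '[[[0, 0, -0.8], 0, 255], [[0.3, 0.8, -0.3], 0, 255], [[0.3, 0.8, 0], 0, 255], [[0.3, 0.8, 0], 0, 255], [[0.3, 0.8, 0], 0, 255]]'

```text
t: 10.15
tcp_pos: [0.5144, 0.0479, 0.2033]
orientation: [[-0.989, -0.146, 0.001], [-0.146, 0.989, 0.0], [-0.001, -0.0, -1.0]]
ft_force: [-0.8, 0.5, -0.3]
gripper_width: 0.0006
grip_force: 0.0
```

>>> move_arm --targets '[[[0.3, 0.8, 0], 0, 255], [[0.3, 0.8, 0], 0, 255], [[0.3, 0.8, 0], 0, 255], [[0, 0, 0], 0, 255], [[0, 0, 0], 0, 255]]'

```text
t: 10.65
tcp_pos: [0.4777, 0.1146, 0.203]
orientation: [[-0.989, -0.148, 0.001], [-0.148, 0.989, -0.0], [-0.001, -0.0, -1.0]]
ft_force: [0.1, -0.5, -0.1]
gripper_width: 0.0006
grip_force: 0.0
```

```bash
python3 - <<'E'
from h import *
import cv2
s=arm.sense();print(s["t"],s["tcp_pos"],s["ft_force"])
a=arm.snapshot("top")[150:290,225:365,::-1]; b=arm.snapshot("scene")[125:225,190:290,::-1]
f=lambda i:cv2.resize(cv2.convertScaleAbs(i,alpha=1.5),(400,400),interpolation=cv2.INTER_CUBIC)
cv2.imwrite("pics/end.png",np.hstack([f(a),f(b)]))
E
```

```text
10.65 [0.47769742 0.11459933 0.20300385] [ 0.13054435 -0.5047974  -0.1244803 ]
```

View pics/end.png

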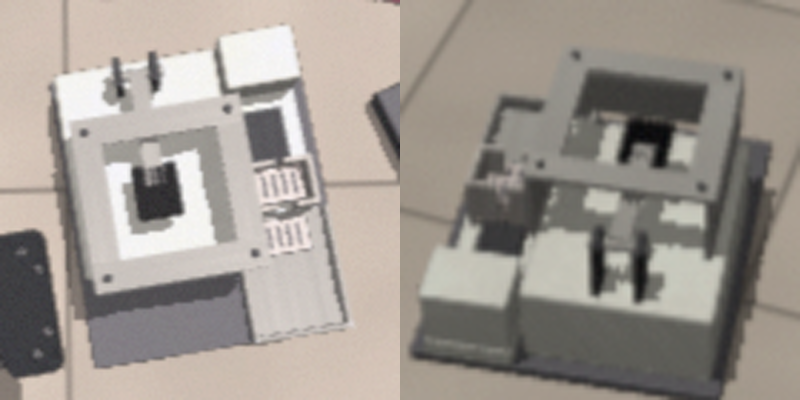

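The final picture shows one cassette in the tray at (288,235), the rest in the magazine at (280,185), and the lever back up with the arm clear.

```bash
python3 -c "
from station import arm
print(arm.job_done())"
```

```text
the job is handed in; nothing more can be done
None
```

I pressed the lever fully down once and let it spring back: one cassette now lies in the tray, the other three appear to be still in the magazine, the arm is clear, and I handed the job in at about 11 s (no verdict was returned).

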